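Sort pipe and flat offcuts with a rocking board

ROBOT

A 7-joint arm with a two-finger parallel gripper is mounted at the origin on the work surface. World frame = base frame: x ahead of the robot, y to its left, z up, the work surface at z = 0. Lengths are in m, angles in degrees, forces in N, time in s.
With the tool pointing down it reaches from about 0.425 to 0.875 m from the base axis. Payload 4.7 kg.
Tool frame: the origin (TCP) lies at the very end of the fingers, on their centre line; the grasp point (between the pads) lies 19 mm behind it (pinch_z is the distance from the TCP to the grasp point, in m); z points along the fingers, y is the direction in which the jaws open and shut (so a half turn about z gives the same grasp; the last joint's range is limited). The gripper opens to 87 mm and grips with 3 to 60 N. Pads are 19 mm wide; open, the fingers measure 117 mm over their backs; the gripper's body (75 mm by 190 mm) begins 51 mm behind the grasp point.
Start: joints at [-64.624, 18.392, -4.016, 83.108, 1.295, 78.541, -3.26], TCP at [0.27, 0.591, 0.223] pointing down, gripper open.
Joint ranges: [-163.93, 163.93], [-17.29, 119.83], [-79.2, 71.16], [3.27, 140.29], [-89.18, 269.18], [5.43, 117.66], [-154.24, 154.24]. Speed limits (degrees/s): [147.25, 147.25, 180, 180, 180, 180, 180].

INTERFACE

Orientations are given as [roll, pitch, yaw] about the fixed x, y, z axes, in that order (R = Rz(yaw) Ry(pitch) Rx(roll)).
In Python, from cell import get_obs, read_camera, camera_params, sign_off, pinch_z gives the robot as it stands.
- The arm moves only by the shell command python3 -m handwheel 'ROWS' [FORCE]. ROWS is JSON, a list of rows, each a list of 5 numbers: the finger opening in m, from 0 to 0.087, then the shift along the tool's x, y, z in m, then the turn about the tool's z in rad. In form: [[jaw, tx, ty, tz, twist], ...]. A call has 1 to 20 rows; each row is the pose to reach, as a shift and turn from the pose commanded when the call began, along the tool's axes at that moment; what a row does not reach only later rows make up. A row lasts 1/10 s, in which the tool goes at most 50 mm and 8.59 degrees, less where a joint would pass 70% of its speed; a pose out of reach is approached as far as the arm can. A call with a gripper value outside its range is refused whole. The fingers move at their own pace and stop on an object; FORCE is the grip in N (left out, the last holds). Time passes only in rows, so rows that repeat a pose let the fingers close. It gives the time, the measured TCP pose, the force and the opening at its end, in the units of the state.
- get_obs(): the state, without advancing time (a new reading comes with each control period).
- read_camera(name): name is "scene" or "top"; returns the picture (384x512x3 uint8, blue, green, red); there is no depth.
- camera_params(name): a dict with "camera_matrix" (3x3 intrinsics, pixels), "R" (3x3) and "t" (3): a world point X has camera coordinates R X + t. Camera axes: x right, y down, z forward; pixel columns grow to the right and rows downward; lengths in m; the calibration is good to about 2 mm. A picture is of the moment at which its call begins. camera_params takes no time and is no camera call.
- sign_off(): hands the job in, once; it reports no verdict.
The state is a dict: "time_s": time; "qpos": joint angles; "joint_velocities": joint speeds; "effort": joint torques, N m; "tool_pos": TCP position; "tool_rot": TCP orientation; "force": force on the tool from outside, world axes, zero at the start; "wrist_torque": the same for the moment, N m; "grip_width": finger opening in m.
Only numpy, scipy, OpenCV 4.12 (cv2) and the standard library are available. Lean on these libraries where they do the work, as an engineer would, in place of code of your own. Each camera call takes 0.05 s, during which the arm holds its last target.

TASK

Sort the three steel offcuts on the rocking board, like with like. Tip the board towards the tray that already holds a pipe, so that both pipes roll off into that tray while the flat piece stays on the board. Then bring the board back to level and lay the flat piece down flat on the floor of the other tray, beside (not on) the flat piece already there; leave the two things on the ledge behind it where they are.

Things in the scene. Friction and masses are not known exactly. Their poses are not given: they have to be found in the camera images.
- sorter: Fixed sorting stand: dark base, rocking dark steel board in the middle, one grey metal tray on its left (+y of this frame), one on its right (-y). Origin: on the bench under the board's middle; z up; x along the board's pivot, away from the robot; yaw within 0.15 rad. Pivot 75 mm above the bench. A 15 mm high ledge at x = 148 to 222 mm carries two bystanders.
- board_top (a point): Middle of the rocking board's top face, 30 mm above the pivot, 105 mm above the bench when level. The board is a steel plate 246 mm (along the pivot) by 200 mm, 8 mm thick, with an 8 mm wide slot along its middle, above the pivot, in which the pipes rest.
- board (a joint): Tilt of the rocking board, rad: 0 level, positive = the left (+y) edge is down, negative = the right (-y) edge is down; stops at +-0.42. A stiff pivot (0.6 N m) keeps it where it is left. The pipes start to roll at about 0.15 to 0.2; the flat piece holds by friction at 0.32, but may slide near the stops or if the board is jerked.
- lever_ball (a point): Centre of the black ball, 28 mm diameter, on top of the board's 12 mm lever stem, at the end nearest the robot: 150 mm from the board's middle towards the stand's -x, 71 mm above the pivot (146 mm above the bench when level). Grip or push it from above: moved to the left (+y) it tips the board to the left. It moves on an arc of 71 mm radius about the pivot.
- tray_left (a point): Middle of the left tray's floor, 195 mm from the board's middle, 10 mm above the bench. Inside 250 mm (stand's x) by 150 mm (y); walls 5 mm thick, their tops above the bench: outer 90 mm, ends 50 mm, next to the board 30 mm. The half nearest the robot is empty; an already sorted piece lies in the far half.
- tray_right (a point): The same for the right tray, its mirror image.
- pipe_a: Short steel pipe offcut, 48 mm diameter, 65 mm long, ends closed, 0.24 kg, lying in the board's slot. Origin at its centre; x along the pipe. The two pipes and the flat lie in line along the slot, 75 mm apart, in any order.
- pipe_b: The other pipe offcut on the board, the same as pipe_a.
- flat: Flat steel offcut on the board, 45 (own x) by 110 (own y) by 12 mm thick, about 0.46 kg, lying across the slot. Origin: centre of its underside.
- sorted_pipe: A pipe offcut like the others, already in one of the trays (left or right, in its far half): this tray is the one for pipes. Origin at its centre.
- sorted_flat: A flat steel offcut, 40 (own x) by 90 (own y) by 12 mm, already in the other tray, in its far half, lying across the tray: this tray is the one for flats. Origin: centre of its underside.
- square: Bystander: welder's grey square, 60 mm, on the ledge behind the board.
- angle_iron: Bystander: 90 mm piece of angle iron on the ledge.
There are look-alikes about, which are no part of the job. What is shaped like the flat but blue is not meant. What is shaped like the pipe_b but pink or turquoise is not meant.

How it is judged (in metres and radians):
On the way, in this order (a step that is already met when the one before it is completed fails the run):
1. the board is being tipped towards the tray that holds the sorted pipe (more than 0.12 rad) (((y of sorted_pipe in the frame of sorter above 0.1 m and value of joint board above 0.12 rad) or (y of sorted_pipe in the frame of sorter below -0.1 m and value of joint board below -0.12 rad))).
2. both pipes lie in the tray with the sorted pipe while the flat is still on the board ((((x of pipe_a in the frame of sorter between -0.127 and 0.127 m and z of pipe_a in the frame of sorter below 0.09 m and y of pipe_a in the frame of sorter between 0.118 and 0.272 m) and (x of pipe_b in the frame of sorter between -0.127 and 0.127 m and z of pipe_b in the frame of sorter below 0.09 m and y of pipe_b in the frame of sorter between 0.118 and 0.272 m) and (x of sorted_pipe in the frame of sorter between -0.127 and 0.127 m and z of sorted_pipe in the frame of sorter below 0.09 m and y of sorted_pipe in the frame of sorter between 0.118 and 0.272 m)) or ((x of pipe_a in the frame of sorter between -0.127 and 0.127 m and z of pipe_a in the frame of sorter below 0.09 m and y of pipe_a in the frame of sorter between -0.272 and -0.118 m) and (x of pipe_b in the frame of sorter between -0.127 and 0.127 m and z of pipe_b in the frame of sorter below 0.09 m and y of pipe_b in the frame of sorter between -0.272 and -0.118 m) and (x of sorted_pipe in the frame of sorter between -0.127 and 0.127 m and z of sorted_pipe in the frame of sorter below 0.09 m and y of sorted_pipe in the frame of sorter between -0.272 and -0.118 m))) and x of flat in the frame of sorter between -0.125 and 0.125 m and y of flat in the frame of sorter between -0.1 and 0.1 m and z of flat in the frame of sorter above 0.06 m), for 0.2 s.
At the end, for the whole second after the job is handed in: Both pipes lie in the tray with the sorted pipe; the flat lies flat (within 0.1 rad) on the floor of the other tray (underside within 5 mm of the floor), in which the sorted flat still lies on the floor too; the board is level within 0.1 rad; all released and at rest (below 0.03 m/s) ((((x of pipe_a in the frame of sorter between -0.127 and 0.127 m and z of pipe_a in the frame of sorter below 0.09 m and y of pipe_a in the frame of sorter between 0.118 and 0.272 m) and (x of pipe_b in the frame of sorter between -0.127 and 0.127 m and z of pipe_b in the frame of sorter below 0.09 m and y of pipe_b in the frame of sorter between 0.118 and 0.272 m) and (x of sorted_pipe in the frame of sorter between -0.127 and 0.127 m and z of sorted_pipe in the frame of sorter below 0.09 m and y of sorted_pipe in the frame of sorter between 0.118 and 0.272 m) and x of flat in the frame of sorter between -0.127 and 0.127 m and z of each of flat, sorted_flat in the frame of sorter below 0.015 m and y of flat in the frame of sorter between -0.272 and -0.118 m and x of sorted_flat in the frame of sorter between -0.127 and 0.127 m and y of sorted_flat in the frame of sorter between -0.272 and -0.118 m) or ((x of pipe_a in the frame of sorter between -0.127 and 0.127 m and z of pipe_a in the frame of sorter below 0.09 m and y of pipe_a in the frame of sorter between -0.272 and -0.118 m) and (x of pipe_b in the frame of sorter between -0.127 and 0.127 m and z of pipe_b in the frame of sorter below 0.09 m and y of pipe_b in the frame of sorter between -0.272 and -0.118 m) and (x of sorted_pipe in the frame of sorter between -0.127 and 0.127 m and z of sorted_pipe in the frame of sorter below 0.09 m and y of sorted_pipe in the frame of sorter between -0.272 and -0.118 m) and x of flat in the frame of sorter between -0.127 and 0.127 m and z of each of flat, sorted_flat in the frame of sorter below 0.015 m and y of flat in the frame of sorter between 0.118 and 0.272 m and x of sorted_flat in the frame of sorter between -0.127 and 0.127 m and y of sorted_flat in the frame of sorter between 0.118 and 0.272 m)) and angle between flat's own z axis and vertical below 0.1 rad and value of joint board between -0.1 and 0.1 rad and linear speed of each of pipe_a, pipe_b, flat, sorted_flat, sorted_pipe below 0.03 m/s); the robot touches nothing.
It fails at once if a pipe gets into the tray for flats (((y of sorted_pipe in the frame of sorter above 0.1 m and y of pipe_a in the frame of sorter below -0.118 m) or (y of sorted_pipe in the frame of sorter below -0.1 m and y of pipe_a in the frame of sorter above 0.118 m)) or ((y of sorted_pipe in the frame of sorter above 0.1 m and y of pipe_b in the frame of sorter below -0.118 m) or (y of sorted_pipe in the frame of sorter below -0.1 m and y of pipe_b in the frame of sorter above 0.118 m))).
It fails at once if the square or the angle iron on the ledge is moved by more than 30 mm (distance of any of square, angle_iron from where it was at the start of the episode above 0.03 m).
It also fails if it takes over 51 s, if anything falls off the work surface, if the arm or the gripper's body presses on something with over 40 N, if the wrist force passes 120 N, or if a joint passes its speed limit or range.

## Working session

There is one attempt and no reset: what is moved stays moved. The work goes in short steps, Python scripts to look and compute and a shell command to move; the robot and the scene stay as the last step left them, time stands still between calls to the robot, and variables do not carry over. Pictures are saved under pics/ and viewed, and the job is handed in when it is done.

```bash
ls; mkdir -p pics; python3 - <<'E'
from cell import *
import cv2
o=get_obs();print(o['time_s'],o['tool_pos'],o['tool_rot'],o['grip_width'],o['force'])
print(pinch_z if not callable(pinch_z) else pinch_z())
for n in("scene","top"):
    cv2.imwrite(f"pics/{n}0.png",read_camera(n)); p=camera_params(n);print(n,p)
E
```

```text
pics
0.0 [0.2700706  0.59063598 0.22143508] [-1.79889700e+02  3.50628480e-03  1.55432971e+02] 0.08759585091878064 [-0.43672967 -0.22369174  0.04109713]
0.0187
scene {'camera_matrix': array([[401.90084052,   0.        , 259.26531472],
       [  0.        , 401.90084052, 184.13682298],
       [  0.        ,   0.        ,   1.        ]]), 'R': array([[-0.83498814,  0.55012657, -0.01247224],
       [ 0.36929898,  0.54343496, -0.75385457],
       [-0.40793758, -0.63406561, -0.65692293]]), 't': array([ 0.5074919 , -0.12659104,  1.44611845])}
top {'camera_matrix': array([[377.6029622 ,   0.        , 259.58907713],
       [  0.        , 377.6029622 , 190.95986648],
       [  0.        ,   0.        ,   1.        ]]), 'R': array([[ 0.01056774, -0.99994089, -0.00255832],
       [-0.98063874, -0.00986337, -0.19557705],
       [ 0.19554025,  0.00457559, -0.980685  ]]), 't': array([-0.04898405,  0.5881065 ,  0.93865911])}
```

View pics/scene0.png

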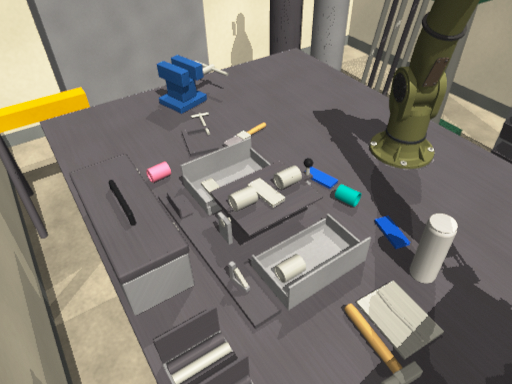

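View pics/top0.png

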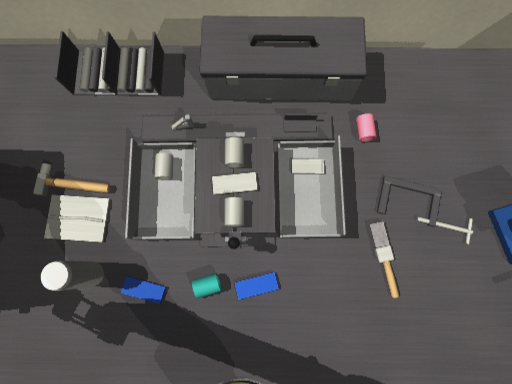

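The top view shows the pipe tray on the left (+y; pipe at ~(164,165)). The sorted flat is in the right tray at ~(308,166), the ball is at ~(234,243), and the flat is at ~(234,183) between the pipes. Next I'll zoom in to localise them.

```bash
python3 - <<'E'
import cv2
im=cv2.imread("pics/top0.png")[110:260,110:360]
cv2.imwrite("pics/topz.png",cv2.resize(im,None,fx=3.2,fy=3.2,interpolation=cv2.INTER_CUBIC)[:, :800])
im=cv2.imread("pics/scene0.png")[120:320,150:390]
cv2.imwrite("pics/scenez.png",cv2.resize(im,None,fx=3,fy=3,interpolation=cv2.INTER_CUBIC))
E
cat > h.py <<'E'
import numpy as np,cv2
from cell import *
def ray(n,u,v,z):
    p=camera_params(n);K,R,t=p['camera_matrix'],p['R'],p['t']
    d=R.T@np.linalg.inv(K)@np.array([u,v,1.]);c=-R.T@t
    return c+d*(z-c[2])/d[2]
def proj(n,X):
    p=camera_params(n);X=np.atleast_2d(X);c=(p['R']@X.T).T+p['t'];q=(p['camera_matrix']@c.T).T
    return q[:,:2]/q[:,2:]
E
```

```text
(no output)
```

View pics/topz.png

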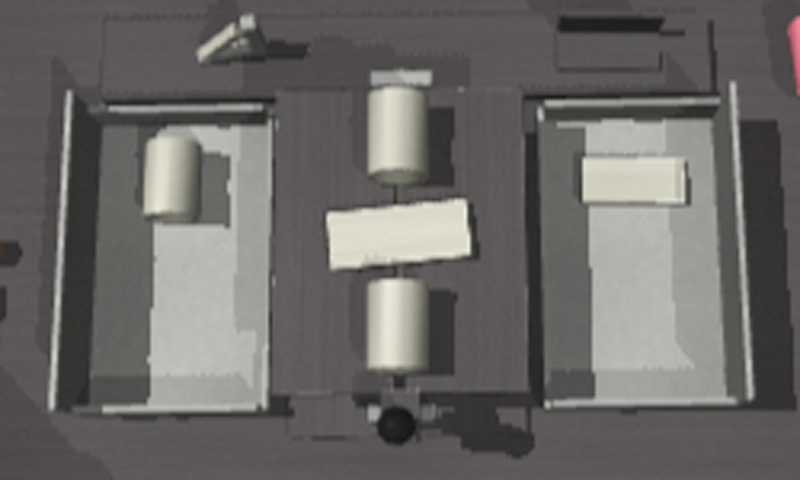

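View pics/scenez.png

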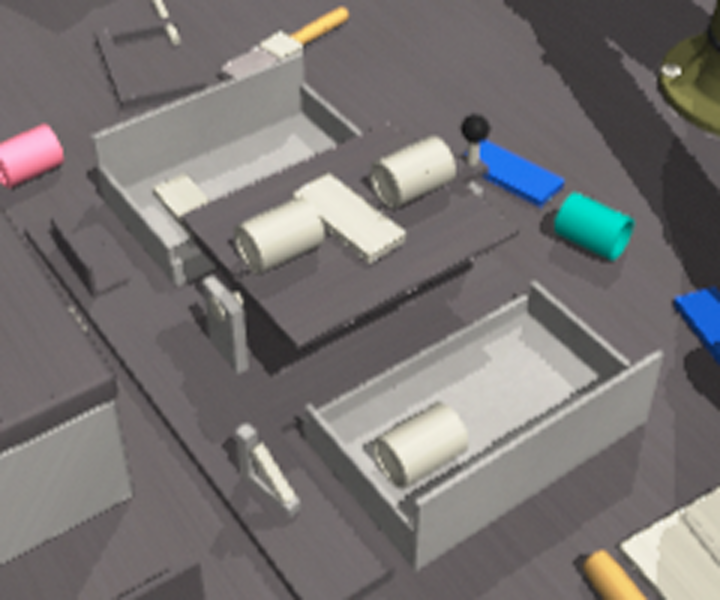

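```bash
python3 - <<'E'
from h import *
T=lambda u,v:(u/3.2+110-.34,v/3.2+110-.34)
S=lambda u,v:(u/3+150-.33,v/3+120-.33)
pr=lambda l,n,uv,z:print(l,ray(n,*uv,z).round(4))
pr('ball',"top",T(396,426),.146); pr('ball',"scene",S(475,129),.146)
for c in [(276,88),(524,90),(273,392),(529,392)]: pr('board',"top",T(*c),.105)
for c in [(328,212),(467,200),(471,257),(331,269)]: pr('flat',"top",T(*c),.117)
for c in [(330,176),(405,235),(373,259),(296,192)]: pr('flatS',"scene",S(*c),.117)
for c in [(583,156),(686,157),(686,203),(582,203)]: pr('sflat',"top",T(*c),.022)
for c in [(544,403),(752,400)]: pr('rtray near corners',"top",T(*c),.05)
for c in [(50,410),(268,408)]: pr('ltray near',"top",T(*c),.05)
for c in [(732,84)]: pr('rt outer',"top",T(*c),.09)
for c in [(70,92)]: pr('lt outer',"top",T(*c),.09)
E
```

```text
ball [0.4469 0.0166 0.146 ]
ball [0.4488 0.0169 0.146 ]
board [0.7195 0.1231 0.105 ]
board [ 0.7197 -0.0774  0.105 ]
board [0.4743 0.1147 0.105 ]
board [ 0.4763 -0.082   0.105 ]
flat [0.614  0.0758 0.117 ]
flat [ 0.6247 -0.0327  0.117 ]
flat [ 0.5792 -0.0364  0.117 ]
flat [0.5687 0.0719 0.117 ]
flatS [ 0.5836 -0.0319  0.117 ]
flatS [0.573  0.0749 0.117 ]
flatS [0.6147 0.0842 0.117 ]
flatS [ 0.6229 -0.0305  0.117 ]
sflat [ 0.6891 -0.1316  0.022 ]
sflat [ 0.689  -0.2211  0.022 ]
sflat [ 0.6478 -0.2202  0.022 ]
sflat [ 0.647  -0.1305  0.022 ]
rtray near corners [ 0.4724 -0.0963  0.05  ]
rtray near corners [ 0.4766 -0.2652  0.05  ]
ltray near [0.4626 0.3049 0.05  ]
ltray near [0.466  0.1278 0.05  ]
rt outer [ 0.7318 -0.2486  0.09  ]
lt outer [0.7196 0.295  0.09  ]
```

```bash
python3 - <<'E'
from h import *
for z in (0,.1,.15,.2,.25): print(z,ray('top',57,275,z).round(3),ray('scene',440,224,z).round(3))
print('base',ray('scene',425,277,0.).round(3))
o=get_obs();y=np.radians(o['tool_rot'][2]);p=o['tool_pos']
def loc(d,yaw): # world->tool, tool down
    x=np.array([np.cos(yaw),np.sin(yaw)]);yy=np.array([np.sin(yaw),-np.cos(yaw)])
    return np.dot(d,x),np.dot(d,yy)
for tgt in [(.4478,.0165)]:
    print(loc(np.array(tgt)-p[:2],y))
print('twist', -(np.radians(181.26)-y))
E
```

```text
0 [0.365 0.498 0.   ] [0.188 0.318 0.   ]
0.1 [0.368 0.445 0.1  ] [0.29  0.363 0.1  ]
0.15 [0.369 0.419 0.15 ] [0.34  0.386 0.15 ]
0.2 [0.371 0.393 0.2  ] [0.391 0.408 0.2  ]
0.25 [0.372 0.366 0.25 ] [0.442 0.431 0.25 ]
base [0.374 0.417 0.   ]
(np.float64(-0.4003112682055134), np.float64(-0.4482951326278817))
twist -0.450789460246392
```

```bash
python3 -m handwheel '[[0.06,0,0,-0.045,0],[0.06,0,0,-0.09,0],[0.06,-0.03,-0.034,-0.1,-0.04],[0.06,-0.06,-0.068,-0.1,-0.08],[0.06,-0.09,-0.101,-0.1,-0.12],[0.06,-0.12,-0.135,-0.1,-0.16],[0.06,-0.15,-0.168,-0.1,-0.2],[0.06,-0.18,-0.202,-0.1,-0.24],[0.06,-0.21,-0.235,-0.1,-0.28],[0.06,-0.24,-0.269,-0.1,-0.32],[0.06,-0.27,-0.302,-0.1,-0.36],[0.06,-0.3,-0.336,-0.1,-0.4],[0.06,-0.33,-0.37,-0.1,-0.43],[0.06,-0.36,-0.403,-0.1,-0.45],[0.06,-0.385,-0.431,-0.09,-0.45],[0.06,-0.4,-0.448,-0.07,-0.45],[0.06,-0.4,-0.448,-0.05,-0.45],[0.06,-0.4,-0.448,-0.03,-0.45],[0.06,-0.4,-0.448,-0.03,-0.45]]' 20
```

```text
time_s: 2.0
tool_pos: [0.4459, 0.0169, 0.2499]
tool_rot: [-179.9, -0.3, -178.8]
force: [-0.5, -0.1, -0.4]
grip_width: 0.0602
```

```bash
python3 -m handwheel '[[0.06,0,0,0.02,0],[0.06,-0.002,0,0.05,0],[0.06,-0.002,0,0.075,0],[0.06,-0.002,0,0.095,0],[0.06,-0.002,0,0.11,0],[0.06,-0.002,0,0.12,0],[0.06,-0.002,0,0.12,0],[0.06,-0.002,0,0.12,0]]'
python3 - <<'E'
from h import *
cv2.imwrite("pics/s1.png",read_camera("scene"));print(get_obs()['tool_pos'],get_obs()['force'])
im=cv2.imread("pics/s1.png")[120:270,220:370];cv2.imwrite("pics/s1z.png",cv2.resize(im,None,fx=4,fy=4,interpolation=cv2.INTER_CUBIC))
E
```

```text
time_s: 2.8
tool_pos: [0.4504, 0.0176, 0.1334]
tool_rot: [180.0, 0.1, -178.8]
force: [-0.2, -0.5, -0.1]
grip_width: 0.06
[0.45059768 0.01760116 0.13360106] [-0.55914605 -0.13148315 -0.88159325]
```

View pics/s1z.png

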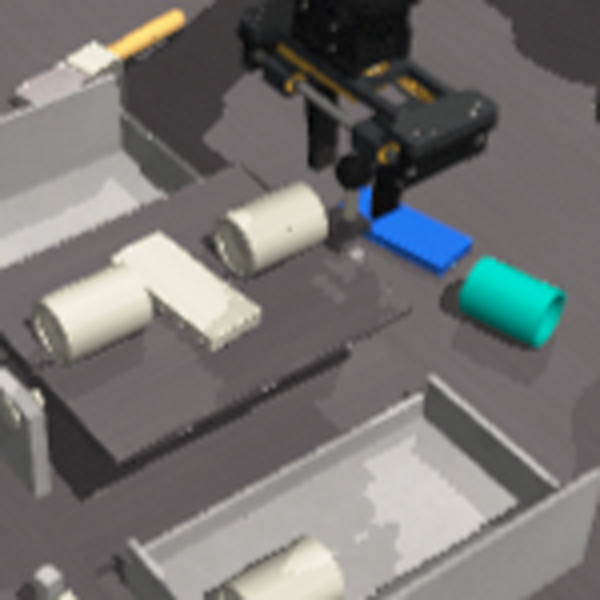

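The ball (352,170 in the zoom) sits between the fingers. I'll lower a bit and close.

```bash
python3 -m handwheel '[[0.06,0.002,0,0.005,0],[0.04,0.002,0,0.005,0],[0.02,0.002,0,0.005,0],[0.02,0.002,0,0.005,0],[0.02,0.002,0,0.005,0],[0.02,0.002,0,0.005,0],[0.02,0.002,0,0.005,0]]' 20
```

```text
time_s: 3.55
tool_pos: [0.4479, 0.0155, 0.1276]
tool_rot: [-179.9, 0.0, -178.8]
force: [0.5, -5.3, 1.1]
grip_width: 0.0262
```

```bash
python3 -m handwheel '[[0.02,0,0.001,0,0],[0.02,0,0.002,0,0],[0.02,0,0.0035,0.0001,0],[0.02,0,0.005,0.0002,0],[0.02,0,0.0065,0.0003,0],[0.02,0,0.008,0.0005,0],[0.02,0,0.0095,0.0006,0],[0.02,0,0.011,0.0009,0],[0.02,0,0.0125,0.0011,0],[0.02,0,0.014,0.0014,0],[0.02,0,0.015,0.0016,0],[0.02,0,0.016,0.0018,0],[0.02,0,0.017,0.002,0],[0.02,0,0.017,0.002,0],[0.02,0,0.017,0.002,0],[0.02,0,0.017,0.002,0]]'
python3 - <<'E'
from h import *
cv2.imwrite("pics/s2.png",read_camera("scene"))
im=cv2.imread("pics/s2.png")[120:320,150:390];cv2.imwrite("pics/s2z.png",cv2.resize(im,None,fx=3,fy=3,interpolation=cv2.INTER_CUBIC))
E
```

```text
time_s: 5.15
tool_pos: [0.4485, 0.0304, 0.1268]
tool_rot: [-179.7, 0.1, -178.9]
force: [-0.4, -8.8, 7.8]
grip_width: 0.0267
```

View pics/s2z.png

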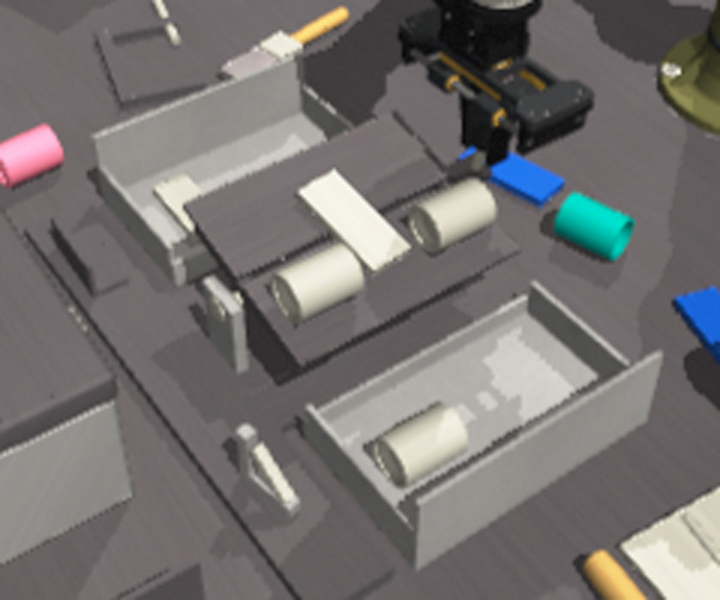

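Both pipes are rolling left and the flat holds. I'll wait.

```bash
python3 -m handwheel '[[0.02,0,0,0,0],[0.02,0,0,0,0],[0.02,0,0,0,0],[0.02,0,0,0,0],[0.02,0,0,0,0],[0.02,0,0,0,0],[0.02,0,0,0,0],[0.02,0,0,0,0],[0.02,0,0,0,0],[0.02,0,0,0,0],[0.02,0,0,0,0],[0.02,0,0,0,0]]'
python3 - <<'E'
from h import *
cv2.imwrite("pics/s3.png",read_camera("scene"))
im=cv2.imread("pics/s3.png")[120:320,150:390];cv2.imwrite("pics/s3z.png",cv2.resize(im,None,fx=3,fy=3,interpolation=cv2.INTER_CUBIC))
E
```

```text
time_s: 6.4
tool_pos: [0.4486, 0.0314, 0.1267]
tool_rot: [-179.8, 0.1, -178.9]
force: [-1.0, -7.7, 6.6]
grip_width: 0.0268
```

View pics/s3z.png

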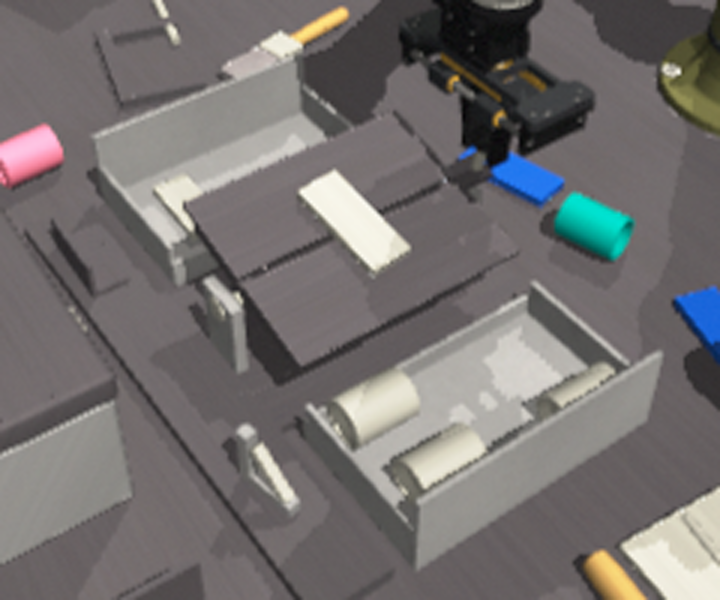

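All three pipes are in the left tray and the flat is still on the board. Now I'll level it.

```bash
python3 -m handwheel '[[0.02,0,-0.0015,-0.0003,0],[0.02,0,-0.003,-0.0006,0],[0.02,0,-0.0045,-0.0009,0],[0.02,0,-0.006,-0.0011,0],[0.02,0,-0.0075,-0.0013,0],[0.02,0,-0.009,-0.0015,0],[0.02,0,-0.0105,-0.0016,0],[0.02,0,-0.012,-0.0017,0],[0.02,0,-0.0135,-0.0018,0],[0.02,0,-0.015,-0.0019,0],[0.02,0,-0.0165,-0.002,0],[0.02,0,-0.0175,-0.002,0],[0.02,0,-0.0175,-0.002,0],[0.02,0,-0.0175,-0.002,0]]'
```

```text
time_s: 7.85
tool_pos: [0.4488, 0.0245, 0.1285]
tool_rot: [179.4, 0.2, -178.6]
force: [3.0, 13.6, 2.0]
grip_width: 0.0267
```

```bash
python3 -m handwheel '[[0.02,0,0,0,0],[0.02,0,0,0,0],[0.02,0,0,0,0]]'; python3 - <<'E'
from h import *
cv2.imwrite("pics/s4.png",read_camera("scene"))
im=cv2.imread("pics/s4.png")[120:320,150:390];cv2.imwrite("pics/s4z.png",cv2.resize(im,None,fx=3,fy=3,interpolation=cv2.INTER_CUBIC))
E
```

```text
time_s: 8.15
tool_pos: [0.4488, 0.0245, 0.1285]
tool_rot: [179.4, 0.2, -178.6]
force: [2.0, 12.7, 3.1]
grip_width: 0.0268
```

View pics/s4z.png

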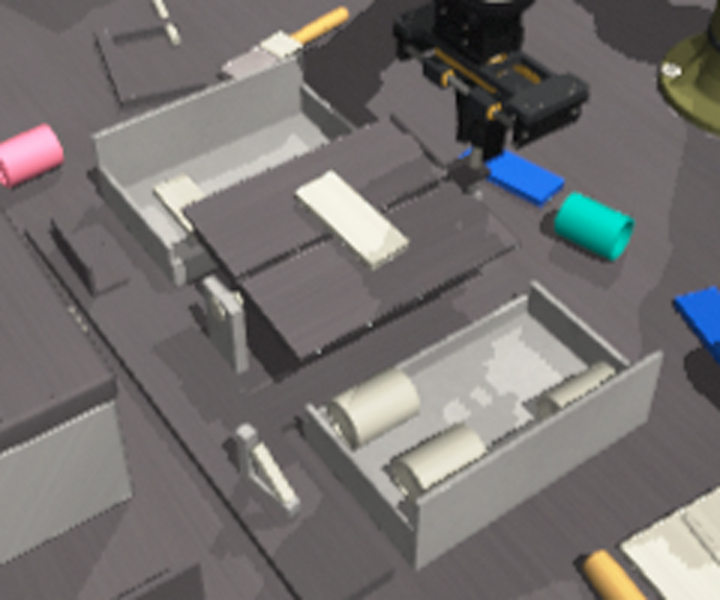

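The arm is compliant here, so the board has only come about half-way back. I'll push further.

```bash
python3 -m handwheel '[[0.02,0,-0.0015,0,0],[0.02,0,-0.003,0,0],[0.02,0,-0.0045,-0.0002,0],[0.02,0,-0.006,-0.0003,0],[0.02,0,-0.0075,-0.0003,0],[0.02,0,-0.009,-0.0003,0],[0.02,0,-0.009,-0.0003,0]]'; python3 - <<'E'
from h import *
cv2.imwrite("pics/s5.png",read_camera("scene"))
im=cv2.imread("pics/s5.png")[120:320,150:390];cv2.imwrite("pics/s5z.png",cv2.resize(im,None,fx=3,fy=3,interpolation=cv2.INTER_CUBIC))
E
```

```text
time_s: 8.9
tool_pos: [0.449, 0.0164, 0.1304]
tool_rot: [179.3, 0.2, -178.6]
force: [-3.3, 14.3, 13.0]
grip_width: 0.0269
```

View pics/s5z.png

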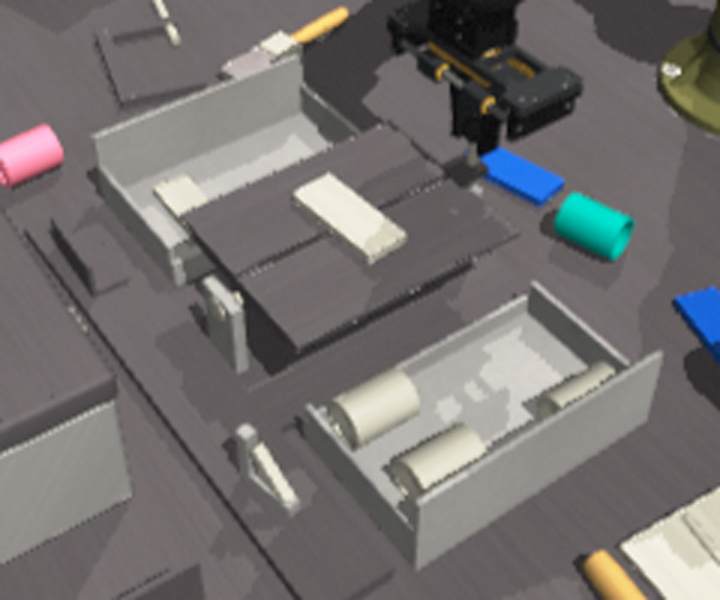

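```bash
python3 -m handwheel '[[0.02,0,-0.001,0,0],[0.02,0,-0.002,0,0],[0.02,0,-0.002,0,0],[0.02,0,0.002,0.001,0],[0.02,0,0.005,0.002,0],[0.02,0,0.007,0.002,0],[0.02,0,0.007,0.002,0]]'; python3 -m handwheel '[[0.06,0,0,0,0],[0.06,0,0,0,0],[0.06,0,0,0,0],[0.06,0,0,0,0],[0.06,0,0,-0.03,0],[0.06,0,0,-0.06,0],[0.06,0,0,-0.1,0],[0.06,0,0,-0.1,0]]'; python3 - <<'E'
from h import *
for n in('scene','top'): cv2.imwrite(f"pics/{n}6.png",read_camera(n))
im=cv2.imread("pics/scene6.png")[120:320,150:390];cv2.imwrite("pics/s6z.png",cv2.resize(im,None,fx=3,fy=3,interpolation=cv2.INTER_CUBIC))
im=cv2.imread("pics/top6.png")[110:260,110:360];cv2.imwrite("pics/t6z.png",cv2.resize(im,None,fx=3.2,fy=3.2,interpolation=cv2.INTER_CUBIC))
E
```

```text
time_s: 9.65
tool_pos: [0.4493, 0.0144, 0.1298]
tool_rot: [180.0, 0.1, -178.8]
force: [-7.6, -4.3, 26.0]
grip_width: 0.0264
time_s: 10.45
tool_pos: [0.4506, 0.0155, 0.2305]
tool_rot: [179.9, 0.5, -178.8]
force: [0.1, 0.2, 0.7]
grip_width: 0.0597
```

View pics/s6z.png

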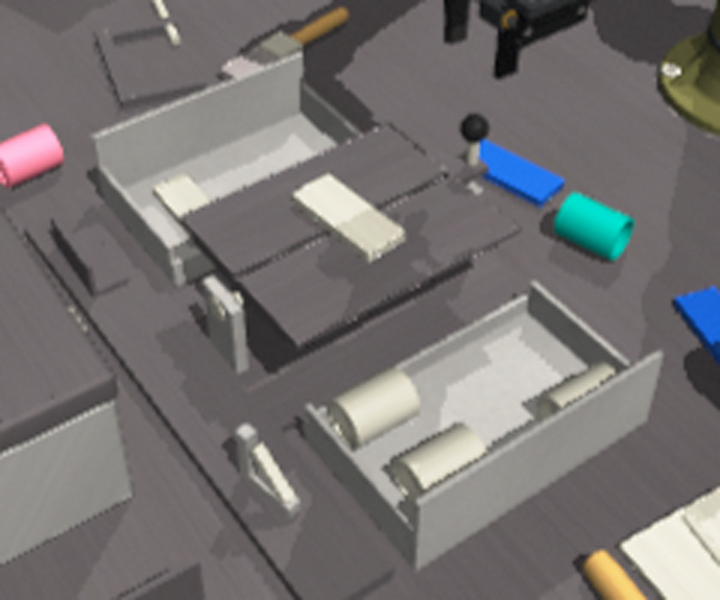

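View pics/t6z.png

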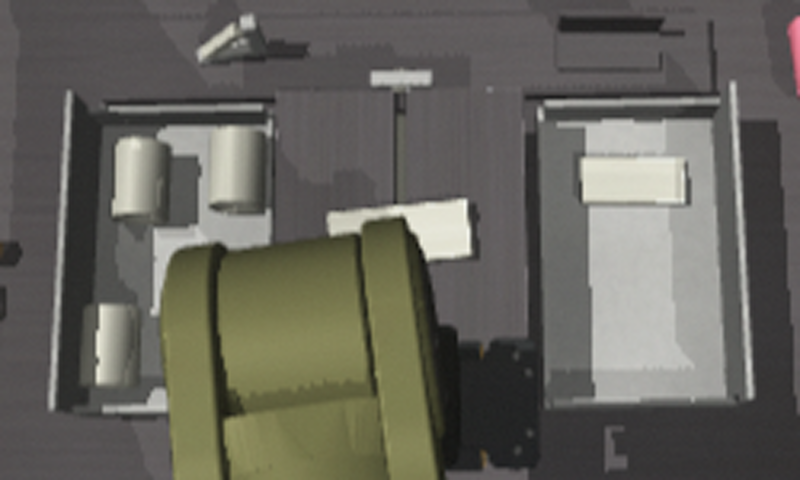

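Ball is at (475,128), the same as at the start, so the board is level. The flat is unmoved at about (400,230) in the top zoom. Next, the move to the flat.

```bash
cat >> h.py <<'E'
def togo(x,y,yawdeg):
    o=get_obs();p=o['tool_pos'];w=np.radians(o['tool_rot'][2])
    d=np.array([x,y])-p[:2]
    tw=-(np.radians(yawdeg)-w); tw=(tw+np.pi)%(2*np.pi)-np.pi
    print('tx',d@[np.cos(w),np.sin(w)],'ty',d@[np.sin(w),-np.cos(w)],'twist',tw,'z',p[2],'q7',o['qpos'][6])
E
python3 -c "
from h import *
togo(.597,.0205,95.6);togo(.597,.0205,-84.4)"
```

```text
tx -0.14894058912436606 ty 0.0020760144042984725 twist 1.4946188524534332 z 0.22619747161964582 q7 82.07187242069055
tx -0.14894058912436606 ty 0.0020760144042984725 twist -1.6469738011363597 z 0.22619747161964582 q7 82.07187242069055
```

```bash
python3 -m handwheel '[[0.085,-0.03,0,0,-0.13],[0.085,-0.07,0.001,0,-0.27]]'; python3 -c "
from h import *
togo(.597,.0205,-84.4)"
```

```text
time_s: 10.75
tool_pos: [0.5169, 0.0175, 0.2246]
tool_rot: [179.9, -0.1, -163.0]
force: [0.8, -0.3, 0.4]
grip_width: 0.0697
tx -0.07750963335825552 ty -0.020559946475199493 twist -1.3713910086084373 z 0.22460696904473615 q7 103.32171026091541
```

```bash
python3 -m handwheel '[[0.085,-0.02,-0.005,0,0.14],[0.085,-0.04,-0.01,0,0.28],[0.085,-0.06,-0.015,0,0.42],[0.085,-0.077,-0.02,0,0.56],[0.085,-0.0775,-0.0205,0,0.7],[0.085,-0.0775,-0.0205,0,0.84],[0.085,-0.0775,-0.0205,0,0.98],[0.085,-0.0775,-0.0205,0.01,1.12],[0.085,-0.0775,-0.0205,0.02,1.26],[0.085,-0.0775,-0.0205,0.03,1.4],[0.085,-0.0775,-0.0205,0.04,1.54],[0.085,-0.0775,-0.0205,0.04,1.66],[0.085,-0.0775,-0.0205,0.04,1.77],[0.085,-0.0775,-0.0205,0.04,1.77],[0.085,-0.0775,-0.0205,0.04,1.77]]'; python3 -c "
from h import *
togo(.597,.0205,95.6)
cv2.imwrite('pics/s7.png',read_camera('scene'))
im=cv2.imread('pics/s7.png')[120:320,150:390];cv2.imwrite('pics/s7z.png',cv2.resize(im,None,fx=3,fy=3,interpolation=cv2.INTER_CUBIC))"
```

```text
time_s: 12.25
tool_pos: [0.5972, 0.0201, 0.1846]
tool_rot: [-179.9, 0.0, 95.4]
force: [0.8, 0.4, 0.0]
grip_width: 0.0854
tx 0.00045090840552651745 ty -0.0001276246285835689 twist -0.003111171616674291 z 0.18455293898322392 q7 10.778746215979504
```

View pics/s7z.png

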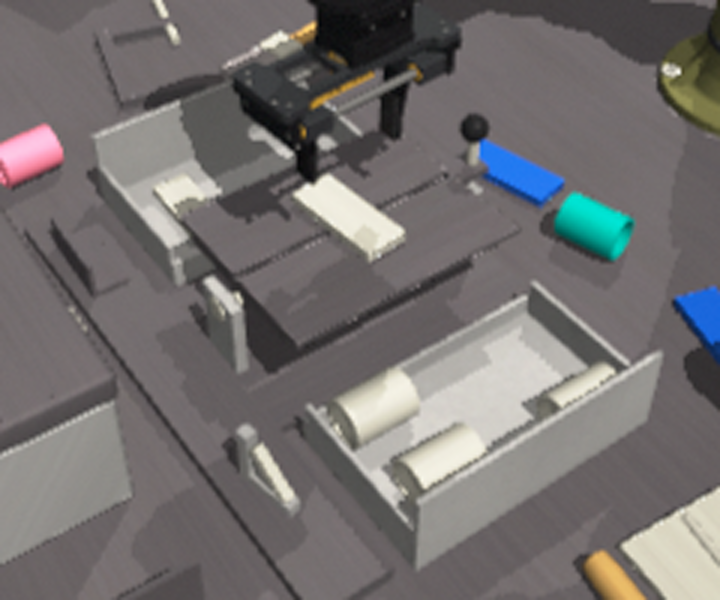

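Aligned over the flat, so I'll descend. I'll check the height before closing.

```bash
python3 -m handwheel '[[0.085,0,0,0.02,0],[0.085,0,0,0.04,0],[0.085,0,0,0.058,0],[0.085,0,0,0.068,0],[0.085,0,0,0.074,0],[0.085,0,0,0.076,0],[0.085,0,0,0.076,0],[0.085,0,0,0.076,0]]'
```

```text
time_s: 13.1
tool_pos: [0.5986, 0.02, 0.1107]
tool_rot: [179.9, -0.0, 95.3]
force: [-0.1, 0.5, -0.4]
grip_width: 0.0854
```

```bash
python3 -m handwheel '[[0.085,0,0,0.0015,0],[0.07,0,0,0.0035,0],[0.055,0,0,0.0035,0],[0.04,0,0,0.0035,0],[0.04,0,0,0.0035,0],[0.04,0,0,0.0035,0],[0.04,0,0,0.0035,0],[0.04,0,0,0.0035,0]]' 35
```

```text
time_s: 13.9
tool_pos: [0.5982, 0.02, 0.1064]
tool_rot: [180.0, 0.0, 95.3]
force: [0.5, -0.0, -0.6]
grip_width: 0.0445
```

```bash
python3 -m handwheel '[[0.04,0,0,-0.005,0],[0.04,0,0,-0.015,0],[0.04,0,0,-0.03,0],[0.04,0,0,-0.05,0],[0.04,0,0,-0.07,0],[0.04,0,0,-0.07,0]]';python3 -c "
from h import *
cv2.imwrite('pics/s8.png',read_camera('scene'))
im=cv2.imread('pics/s8.png')[120:320,150:390];cv2.imwrite('pics/s8z.png',cv2.resize(im,None,fx=3,fy=3,interpolation=cv2.INTER_CUBIC))
c,s=np.cos(.022),np.sin(.022)
for X,Y in [(-.045,-.195),(-.05,-.195)]: 
  print(.598+c*X-s*Y,.0197+s*X+c*Y); togo(.598+c*X-s*Y,.0197+s*X+c*Y,91.3-0.)
"
```

```text
time_s: 14.5
tool_pos: [0.6003, 0.0198, 0.1803]
tool_rot: [179.6, -0.0, 95.3]
force: [0.5, -0.9, -4.7]
grip_width: 0.0446
0.5573005435091516 -0.1762427320452319
tx -0.19147659474288237 ty -0.05967586168943219 twist 0.069260358841154 z 0.17836735040289683 q7 10.916030154132702
0.552301753460349 -0.17635272317211328
tx -0.19112713169438372 ty -0.0646636342962913 twist 0.069260358841154 z 0.17836735040289683 q7 10.916030154132702
```

View pics/s8z.png

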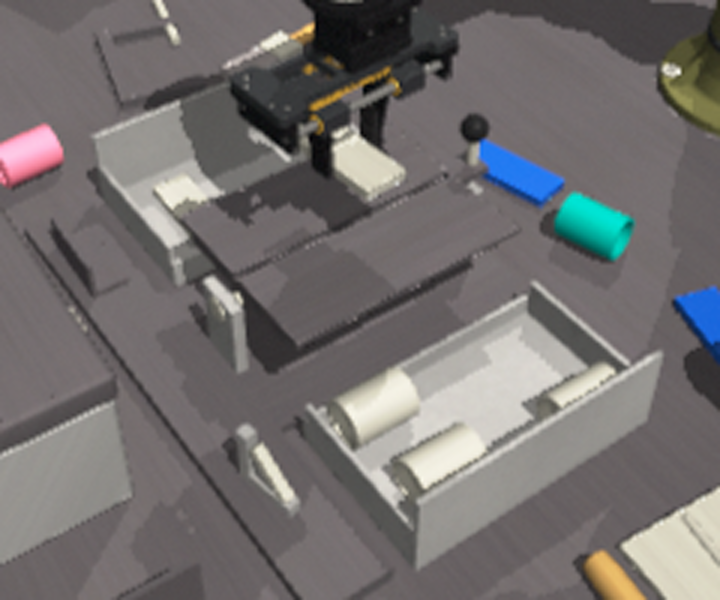

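The flat is held level and off the board. I'll carry it over the right tray.

```bash
python3 -m handwheel '[[0.04,-0.015,-0.005,0,0],[0.04,-0.04,-0.013,0,0.02],[0.04,-0.07,-0.022,0,0.03],[0.04,-0.1,-0.032,0,0.05],[0.04,-0.13,-0.041,0,0.07],[0.04,-0.155,-0.049,0,0.07],[0.04,-0.175,-0.055,0,0.07],[0.04,-0.187,-0.0585,0,0.07],[0.04,-0.1915,-0.06,0,0.07],[0.04,-0.1915,-0.06,0,0.07],[0.04,-0.1915,-0.06,0,0.07]]';python3 -c "
from h import *
cv2.imwrite('pics/s9.png',read_camera('scene'))
im=cv2.imread('pics/s9.png')[120:320,150:390];cv2.imwrite('pics/s9z.png',cv2.resize(im,None,fx=3,fy=3,interpolation=cv2.INTER_CUBIC))
im=read_camera('top')[110:260,110:360];cv2.imwrite('pics/t9z.png',cv2.resize(im,None,fx=3.2,fy=3.2,interpolation=cv2.INTER_CUBIC))
togo(.5573,-.1762,91.3)
"
```

```text
time_s: 15.65
tool_pos: [0.556, -0.175, 0.176]
tool_rot: [-180.0, -0.1, 91.3]
force: [-0.7, -0.0, -4.7]
grip_width: 0.0447
tx -0.0015926096890354127 ty 0.0010263181039172945 twist 0.0016087314043682355 z 0.17613743145291907 q7 27.01272043558182
```

View pics/s9z.png

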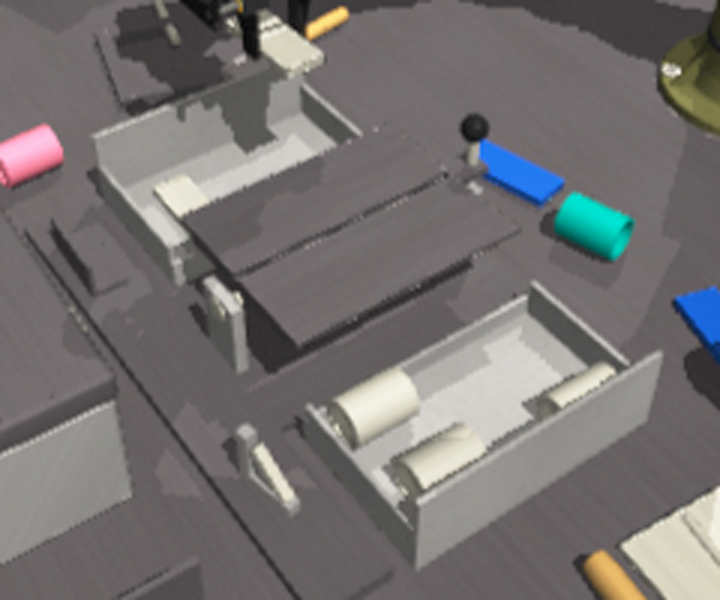

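View pics/t9z.png

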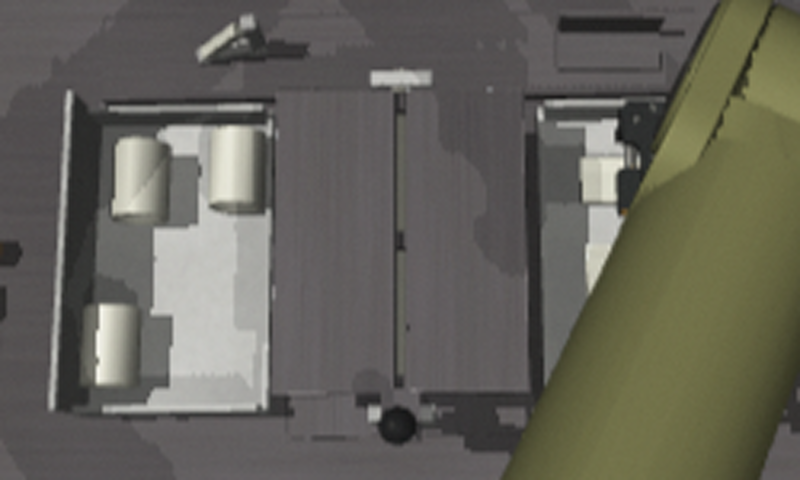

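```bash
python3 -c "
from h import *
print(ray('top',587/3.2+109.66,270/3.2+109.66,.187))"
python3 -m handwheel '[[0.04,-0.0005,0,0.015,0],[0.04,-0.001,0.001,0.04,0],[0.04,-0.0015,0.001,0.065,0],[0.04,-0.0015,0.001,0.09,0],[0.04,-0.0015,0.001,0.115,0],[0.04,-0.0015,0.001,0.13,0],[0.04,-0.0015,0.001,0.14,0],[0.04,-0.0015,0.001,0.147,0],[0.04,-0.0015,0.001,0.15,0],[0.04,-0.0015,0.001,0.15,0],[0.04,-0.0015,0.001,0.15,0]]'
```

```text
[ 0.55646069 -0.12021866  0.187     ]
time_s: 16.85
tool_pos: [0.5576, -0.1779, 0.0272]
tool_rot: [179.9, 0.0, 91.3]
force: [0.1, -0.4, -5.3]
grip_width: 0.0448
```

```bash
python3 -m handwheel '[[0.04,0,-0.000,0.005,0],[0.04,0,0,0.009,0],[0.04,0,0,0.012,0],[0.04,0,0,0.013,0],[0.04,0,0,0.014,0],[0.04,0,0,0.015,0],[0.04,0,0,0.015,0]]'
```

```text
time_s: 17.55
tool_pos: [0.5568, -0.1777, 0.0116]
tool_rot: [-180.0, -0.0, 91.3]
force: [-1.7, 1.5, -2.5]
grip_width: 0.0443
```

```bash
python3 -m handwheel '[[0.04,0,0,0.0005,0],[0.04,0,0,0.001,0],[0.04,0,0,0.001,0]]'; python3 -m handwheel '[[0.05,0,0,0,0],[0.06,0,0,0,0],[0.065,0,0,0,0],[0.065,0,0,0,0],[0.065,0,0,0,0]]'
```

```text
time_s: 17.85
tool_pos: [0.5569, -0.1776, 0.0114]
tool_rot: [-180.0, -0.1, 91.3]
force: [-3.5, 2.0, 5.5]
grip_width: 0.0449
time_s: 18.35
tool_pos: [0.5573, -0.1778, 0.0105]
tool_rot: [179.9, 0.0, 91.3]
force: [1.1, 0.2, 0.9]
grip_width: 0.0641
```

```bash
python3 -m handwheel '[[0.065,0,0,-0.01,0],[0.065,0,0,-0.03,0],[0.065,0,0,-0.06,0],[0.065,0,0,-0.1,0],[0.065,0,0,-0.14,0],[0.065,0,0,-0.18,0],[0.065,0,0,-0.2,0],[0.065,0.0,0,-0.2,0]]'; python3 -m handwheel '[[0.065,-0.03,-0.02,0,0],[0.065,-0.07,-0.04,0,0],[0.065,-0.11,-0.06,0,0],[0.065,-0.15,-0.07,0,0],[0.065,-0.19,-0.07,0,0],[0.065,-0.22,-0.07,0,0],[0.065,-0.25,-0.07,0,0],[0.065,-0.25,-0.07,0,0],[0.065,-0.25,-0.07,0,0],[0.065,-0.25,-0.07,0,0]]'; python3 -c "
from h import *
im=read_camera('scene')[120:320,150:390];cv2.imwrite('pics/s10z.png',cv2.resize(im,None,fx=3,fy=3,interpolation=cv2.INTER_CUBIC))
im=read_camera('top')[110:260,110:360];cv2.imwrite('pics/t10z.png',cv2.resize(im,None,fx=3.2,fy=3.2,interpolation=cv2.INTER_CUBIC))"
```

```text
time_s: 19.15
tool_pos: [0.5587, -0.1788, 0.2145]
tool_rot: [179.6, 0.0, 91.2]
force: [0.3, -0.9, 0.1]
grip_width: 0.0651
time_s: 20.15
tool_pos: [0.4927, -0.4276, 0.2097]
tool_rot: [-180.0, -0.1, 91.3]
force: [0.6, 0.2, -0.2]
grip_width: 0.0651
```

View pics/s10z.png

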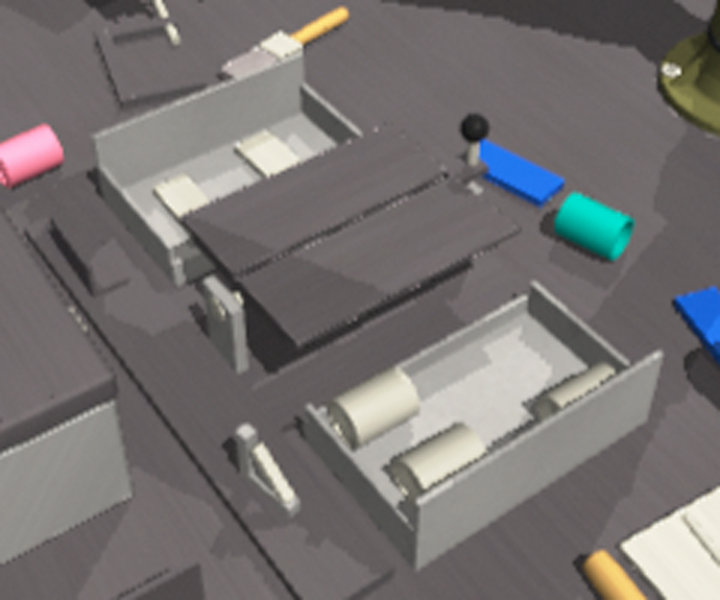

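View pics/t10z.png

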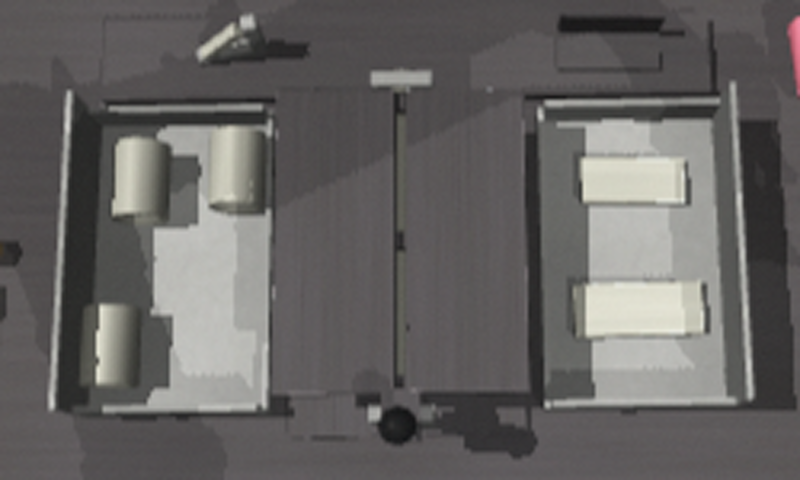

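Both flats lie in the right tray, at (640,308) and (633,180) in the top zoom, and the three pipes are on the left. The right-most pipe at (237,168) is close to the inner wall, so I'll check it and the board tilt.

```bash
python3 - <<'E'
from h import *
c,s=np.cos(.022),np.sin(.022)
def st(u,v,z):
    w=ray('top',u/3.2+109.66,v/3.2+109.66,z)-[.598,.0197,0]; return (c*w[0]+s*w[1]).round(4),(-s*w[0]+c*w[1]).round(4)
for n,u,v,z in [('p1',237,168,.045),('p2',140,178,.045),('p3',110,345,.045),('flat tl',576,283,.022),('tr',705,283,.022),('br',707,333,.022),('bl',575,337,.022),('sflat',633,180,.022),('ball',397,426,.146)]: print(n,st(u,v,z))
p=[proj('scene',[.598+c*x-s*y,.0197+s*x+c*y,.034])[0] for x,y in [(.053,.147)]]
print([(q-[150,120])*3 for q in p])
E
```

```text
p1 (np.float64(0.0741), np.float64(0.1428))
p2 (np.float64(0.0663), np.float64(0.2249))
p3 (np.float64(-0.0759), np.float64(0.2434))
flat tl (np.float64(-0.0244), np.float64(-0.1441))
tr (np.float64(-0.0257), np.float64(-0.2539))
br (np.float64(-0.0686), np.float64(-0.2536))
bl (np.float64(-0.0707), np.float64(-0.142))
sflat (np.float64(0.0656), np.float64(-0.1959))
ball (np.float64(-0.1512), np.float64(-0.0005))
[array([394.80507058, 396.42537288])]
```

```bash
python3 -c "
from cell import *
print(get_obs()['time_s']); print(sign_off())"
```

```text
20.25
the job is handed in; nothing more can be done
None
```

I sorted the three offcuts and handed the job in at 20.25 s; the sign-off gives no verdict.

**What I did:** I gripped the lever ball and tipped the board left, towards the tray with the sorted pipe, to about 0.22 rad. Both pipes rolled into that tray and the flat stayed on the board. I then levelled the board, gripped the flat across its width and laid it in the near half of the right tray. I released it and backed the arm clear of the stand.

**Last checks, from the camera pictures in the stand's frame:**
- **Pipes:** all three are in the left tray, at y about 0.143, 0.225 and 0.243 m. The first rests against the inner wall.
- **Flat:** its centre is at about (-0.047, -0.198) m. Its outline measures about 110 by 45 mm at floor height, so it appears to lie flat. When I let go, the tool height put its underside at about 10 mm, the floor level.
- **Sorted flat:** it has not moved, at about (0.066, -0.196) m. There is a gap between the two flats.
- **Board:** the ball is within about 1 mm of its level position.
- **Ledge:** the square and the angle iron look unmoved.

**What went wrong:** on the way back the arm gave under the pivot's resistance, so the first move brought the board only about half-way. A second, longer push levelled it before I let go. No checks failed or disagreed at the end.

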